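# Put the brass finger planes back in their caddy

### The arm

A 7-joint arm with a two-finger parallel gripper is mounted at the origin on the work surface. World frame = base frame: x ahead of the robot, y to its left, z up, the work surface at z = 0. Lengths are in m, angles in rad, forces in N, time in s.
With the tool pointing down it reaches from about 0.35 to 0.9 m from the base axis. Payload 8.1 kg.
Tool frame: the origin (TCP) lies at the very end of the fingers, on their centre line; the grasp point (between the pads) lies 19 mm behind it (grasp_offset is the distance from the TCP to the grasp point, in m); z points along the fingers, y is the line along which they close (so a half turn about z gives the same grasp; the last joint's range is limited). The gripper opens to 92 mm and grips with 3 to 60 N. Pads are 19 mm wide; open, the fingers measure 130 mm over their backs; the gripper's body (75 mm by 190 mm) begins 47 mm behind the grasp point.
Start: joints at [1.174, 0.434, 0.025, 1.573, -0.012, 1.134, -0.075], TCP at [0.181, -0.598, 0.201] pointing down, gripper open.
Joint ranges: [-2.62, 2.62], [-0.44, 2.09], [-1.27, 1.32], [0.08, 2.57], [-1.32, 4.46], [0.12, 2], [-2.74, 2.74]. Speed limits (rad/s): [2.22, 2.22, 3.01, 3.01, 3.14, 3.14, 3.14].

### API

Orientations are given as a rotation vector (axis times angle).
In Python, from cell import observe, get_image, camera_params, sign_off, silhouettes, grasp_offset gives the robot as it stands. The module is installed in compiled form; this text tells all that it offers.
- The arm moves only by the tool jog_arm, never from a script. Its argument "motion" is a list that holds one entry, the list of rows, each a list of 7 numbers: the shift along the tool's x, y, z in m, then the turn, a rotation vector about the tool's x, y, z in rad, then the closure, from -1 (fully open) to 1 (shut), so that 0 is half open. In form: [[[dx, dy, dz, wx, wy, wz, hand], ...]]. A call has 1 to 10 rows; each row is the pose to reach, as a shift and turn from the pose commanded when the call began, along the tool's axes at that moment; what a row does not reach only later rows make up. A row lasts 1/12 s, in which the tool goes at most 41.7 mm and 7.16 degrees, less where a joint would pass 70% of its speed; a pose out of reach is approached as far as the arm can. A call with a gripper value outside its range is refused whole. The fingers move at their own pace and stop on an object; "force" is the grip in N (left out, the last holds). Time passes only in rows, so rows that repeat a pose let the fingers close. It gives the time, the measured TCP pose, the force, the opening and the grip force at its end, in the units of the state.
- observe(): the state, without advancing time (a new reading comes with each control period).
- get_image(name): name is "side" or "top"; returns the picture (384x512x3 uint8, red, green, blue); there is no depth.
- camera_params(name): a dict with "vertical_fov" (degrees; the focal length in pixels is half the picture's height over the tangent of half this angle, whatever the lens; pixels are square), "cx", "cy" (the principal point, pixels), "dist_coeffs" ([k1, k2, p1, p2, k3] as OpenCV has them; the pictures are not rectified), "T" (4x4, takes a point from camera to world coordinates). Camera axes: x right, y down, z forward; pixel columns grow to the right and rows downward; lengths in m; the calibration is good to about 2 mm. A picture is of the moment at which its call begins. camera_params takes no time and is no camera call.
- sign_off(): hands the job in; it is judged then, once.
Trained networks look in the newest picture that a camera, given by its name, has taken for a name from the list of things; names that differ only in an ending like _2 or _b are one class to them, and where a whole thing is asked for, a point or a joint stands for the part that bears it (a point fixed in the world has none). Each returns a list of dicts, best first, with "p" (0 to 1); they miss things now and then, are a little off and sometimes report something else, mostly with a low value. They report only what shows in the picture. A call takes as long as a camera call. They do not tell look-alikes from the thing itself.
- silhouettes(query, camera): "mask" (384x512 bool, what is visible of it) and "pixel" ([column, row] in pixels, amid what is visible of it).
The state is a dict: "clock": time; "joints": joint angles; "dq": joint speeds; "joint_efforts": joint torques, N m; "position": TCP position; "ee_rot": TCP orientation; "force": force on the tool from outside, world axes, zero at the start; "ft_torque": the same for the moment, N m; "width": opening from 0.0 (shut) to 1.0 (fully open); "gripper_force": force on a finger pad.
Only numpy, scipy, OpenCV 4.12 (cv2) and the standard library are available. Lean on these libraries where they do the work, as an engineer would, in place of code of your own. Each camera call takes 0.05 s, during which the arm holds its last target. There are 200 camera calls.

### The job

Put the four brass finger planes away in the plane caddy: each one upright on its sole, lengthwise, down on the felt of the well whose colour matches its knob. Set them down rather than dropping them, and leave the grey steel look-alikes lying where they are.

Things in the scene. Friction and masses are not known exactly. Their poses are not given: they have to be found in the camera images.
- brass_red: Brass (yellow metal) boat-shaped finger plane (straight parallel sides, round ends), 70 mm long, 28 wide, body 28 high, 120-210 g; steel blade stub to 38 mm high behind the middle, round red knob (21 mm across, top at 41 mm) near the front end. Origin: centre of the underside; x lengthwise to the knob, z up. Stands upright on the bench, any yaw. Grip across its sides (y). Belongs in the red well, either way round.
- brass_blue: Brass (yellow metal) boat-shaped finger plane (straight parallel sides, round ends), 66 mm long, 28 wide, body 28 high, 120-210 g; steel blade stub to 38 mm high behind the middle, round blue knob (21 mm across, top at 41 mm) near the front end. Origin: centre of the underside; x lengthwise to the knob, z up. Stands upright on the bench, any yaw. Grip across its sides (y). Belongs in the blue well, either way round.
- brass_green: Brass (yellow metal) boat-shaped finger plane (straight parallel sides, round ends), 62 mm long, 26 wide, body 28 high, 120-210 g; steel blade stub to 38 mm high behind the middle, round green knob (21 mm across, top at 41 mm) near the front end. Origin: centre of the underside; x lengthwise to the knob, z up. Stands upright on the bench, any yaw. Grip across its sides (y). Belongs in the green well, either way round.
- brass_black: Brass (yellow metal) boat-shaped finger plane (straight parallel sides, round ends), 58 mm long, 24 wide, body 28 high, 120-210 g; steel blade stub to 38 mm high behind the middle, round black knob (21 mm across, top at 41 mm) near the front end. Origin: centre of the underside; x lengthwise to the knob, z up. Stands upright on the bench, any yaw. Grip across its sides (y). Belongs in the black well, either way round.
- steel_red: Look-alike, not for the caddy: grey steel boat-shaped finger plane (straight parallel sides, round ends), 66 mm long, 28 wide, body 28 high, 120-210 g; steel blade stub to 38 mm high behind the middle, round red knob (21 mm across, top at 41 mm) near the front end. Origin: centre of the underside; x lengthwise to the knob, z up. Stands upright on the bench, any yaw. Leave it where it lies.
- steel_blue: Look-alike, not for the caddy: grey steel boat-shaped finger plane (straight parallel sides, round ends), 62 mm long, 26 wide, body 28 high, 120-210 g; steel blade stub to 38 mm high behind the middle, round blue knob (21 mm across, top at 41 mm) near the front end. Origin: centre of the underside; x lengthwise to the knob, z up. Stands upright on the bench, any yaw. Leave it where it lies.
- well_red: Pale wooden insert 100 (x) by 74 mm (y), 12 high, fixed, with a pocket 88 (x) by 46 (y), 8 mm deep, floored with red felt. Origin: centre of its underside, 6 mm above the bench; felt 4 mm and rim 12 mm above the origin; x is the pocket's length, z up. The four inserts stand two by two, same yaw, in any order, in a fixed wooden caddy 220 by 170 mm with its rim 20 mm above the bench.
- well_blue: Pale wooden insert 100 (x) by 74 mm (y), 12 high, fixed, with a pocket 88 (x) by 46 (y), 8 mm deep, floored with blue felt. Origin: centre of its underside, 6 mm above the bench; felt 4 mm and rim 12 mm above the origin; x is the pocket's length, z up. The four inserts stand two by two, same yaw, in any order, in a fixed wooden caddy 220 by 170 mm with its rim 20 mm above the bench.
- well_green: Pale wooden insert 100 (x) by 74 mm (y), 12 high, fixed, with a pocket 88 (x) by 46 (y), 8 mm deep, floored with green felt. Origin: centre of its underside, 6 mm above the bench; felt 4 mm and rim 12 mm above the origin; x is the pocket's length, z up. The four inserts stand two by two, same yaw, in any order, in a fixed wooden caddy 220 by 170 mm with its rim 20 mm above the bench.
- well_black: Pale wooden insert 100 (x) by 74 mm (y), 12 high, fixed, with a pocket 88 (x) by 46 (y), 8 mm deep, floored with black felt. Origin: centre of its underside, 6 mm above the bench; felt 4 mm and rim 12 mm above the origin; x is the pocket's length, z up. The four inserts stand two by two, same yaw, in any order, in a fixed wooden caddy 220 by 170 mm with its rim 20 mm above the bench.
There are look-alikes about, which are no part of the job. Leave any pink look-alike of the brass_black alone.

How it is judged:
At the end, for the whole second after the job is handed in: Each brass plane rests released and flat (0.1 rad) on the felt of the well of its knob's colour: within 24 mm of its centre, 1 to 8 mm above its origin, lengthwise within 0.35 rad (either way round), at rest; both steel planes within 30 mm of where they started (horizontal distance between brass_red and well_red below 0.024 m and z of brass_red in the frame of well_red between 0.001 and 0.008 m and angle between each of brass_red, brass_blue, brass_green, brass_black's own z axis and vertical below 0.1 rad and angle between the x axis of brass_red and the x axis of well_red, either way round below 0.35 rad and linear speed of each of brass_red, brass_blue, brass_green, brass_black below 0.02 m/s and angular speed of each of brass_red, brass_blue, brass_green, brass_black below 0.2 rad/s and contact force between each of brass_red, brass_blue, brass_green, brass_black and the fingers below 0.1 N and horizontal distance between brass_blue and well_blue below 0.024 m and z of brass_blue in the frame of well_blue between 0.001 and 0.008 m and angle between the x axis of brass_blue and the x axis of well_blue, either way round below 0.35 rad and horizontal distance between brass_green and well_green below 0.024 m and z of brass_green in the frame of well_green between 0.001 and 0.008 m and angle between the x axis of brass_green and the x axis of well_green, either way round below 0.35 rad and horizontal distance between brass_black and well_black below 0.024 m and z of brass_black in the frame of well_black between 0.001 and 0.008 m and angle between the x axis of brass_black and the x axis of well_black, either way round below 0.35 rad and distance of each of steel_red, steel_blue from where it was at the start of the episode below 0.03 m); the robot touches nothing.
It fails at once if a brass plane is dropped into its well: it moves faster than 0.6 m/s within 60 mm of the well's centre and less than 40 mm above the well's origin ((horizontal distance between brass_red and well_red below 0.06 m and z of brass_red in the frame of well_red below 0.04 m and linear speed of brass_red above 0.6 m/s) or (horizontal distance between brass_blue and well_blue below 0.06 m and z of brass_blue in the frame of well_blue below 0.04 m and linear speed of brass_blue above 0.6 m/s) or (horizontal distance between brass_green and well_green below 0.06 m and z of brass_green in the frame of well_green below 0.04 m and linear speed of brass_green above 0.6 m/s) or (horizontal distance between brass_black and well_black below 0.06 m and z of brass_black in the frame of well_black below 0.04 m and linear speed of brass_black above 0.6 m/s)).
It fails at once if a steel plane is moved more than 30 mm (distance of any of steel_red, steel_blue from where it was at the start of the episode above 0.03 m).
It also fails if it takes over 99 s, if anything falls off the work surface, if the arm or the gripper's body presses on something with over 40 N, if the wrist force passes 120 N, or if a joint passes its speed limit or range.

## Working session

There is one attempt and no reset: what is moved stays moved. The work goes in short steps, Python scripts to look and compute and a tool call to move; the robot and the scene stay as the last step left them, time stands still between calls to the robot, and variables do not carry over. Pictures are saved under pics/ and viewed, at most 14 in all, crops included, and the job is handed in when it is done.

Besides the shell and the picture viewer there is one more tool, called after "Call:" as a command line: name --argument value ..., lists and objects as JSON in quotes. jog_arm: Moves the arm, as the interface text tells. Its arguments: {"type":"object","properties":{"motion":{"type":"array"},"force":{"type":"number"}},"required":["motion"]}

```bash
mkdir -p pics
python3 - <<'E'
from cell import *
import cv2
print(observe(), grasp_offset)
for n in("top","side"):
    cv2.imwrite(f"pics/{n}0.png",get_image(n)[:,:,::-1]); print(camera_params(n))
E
```

```text
{'clock': 0.0, 'joints': array([ 1.17438117,  0.43520063,  0.02496014,  1.57407816, -0.01160958,
        1.13397631, -0.07510096]), 'dq': array([ 6.16633793e-04, -1.58638562e-03,  9.43868654e-05,  1.18635914e-03,
        1.49663920e-04,  7.79224617e-04, -1.28361442e-03]), 'joint_efforts': array([ 4.18532190e-04, -6.67857385e+01,  9.84610990e-01, -3.14459467e+01,
       -6.08460652e-02,  4.32016351e-02,  2.20818333e-04]), 'position': array([ 0.18080302, -0.59771997,  0.20016604]), 'ee_rot': array([-3.10630531e+00, -4.59551299e-01,  5.40059064e-04]), 'force': array([-0.75404156, -0.07553268,  0.51464427]), 'ft_torque': array([-0.00818529, -0.07213129,  0.03423501]), 'gripper_force': 0.0, 'width': 1.0013756135221383} 0.0188
{'vertical_fov': 43.089124031831474, 'cx': 247.86973815004433, 'cy': 189.35572971655014, 'dist_coeffs': array([-0.12789366,  0.        ,  0.        ,  0.        ,  0.        ]), 'T': array([[-0.01354023, -0.99358976,  0.11223214,  0.42970684],
       [-0.99979133,  0.01517006,  0.01368068,  0.01392192],
       [-0.01529555, -0.11202348, -0.99358784,  1.06926629],
       [ 0.        ,  0.        ,  0.        ,  1.        ]])}
{'vertical_fov': 57.72921010707621, 'cx': 253.73093181048586, 'cy': 189.30305778626612, 'dist_coeffs': array([0.00627421, 0.        , 0.        , 0.        , 0.        ]), 'T': array([[-0.72860759, -0.34480094,  0.59181356,  0.05936605],
       [-0.68463447,  0.39206718, -0.61445827,  0.54411655],
       [-0.02016489, -0.85287492, -0.52172574,  0.48919333],
       [ 0.        ,  0.        ,  0.        ,  1.        ]])}
```

View pics/top0.png

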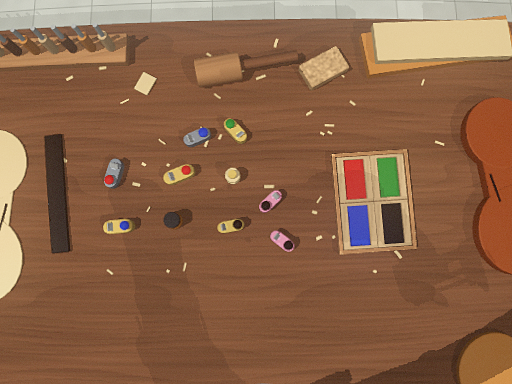

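View pics/side0.png

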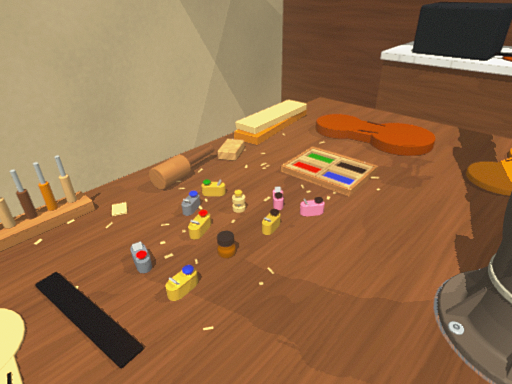

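```bash
cat > h.py <<'E'
from cell import *
import cv2, numpy as np
from scipy.optimize import minimize
from scipy.spatial.transform import Rotation as R
DIM=dict(red=(.070,.028),blue=(.066,.028),green=(.062,.026),black=(.058,.024))
def cam(n="top"):
    c=camera_params(n); f=192/np.tan(np.radians(c["vertical_fov"]/2))
    return np.array([[f,0,c["cx"]],[0,f,c["cy"]],[0,0,1]]),c["dist_coeffs"],c["T"]
def proj(P,n="top"):
    K,d,T=cam(n); Ti=np.linalg.inv(T)
    return cv2.projectPoints(np.asarray(P,float),cv2.Rodrigues(Ti[:3,:3])[0],Ti[:3,3],K,d)[0][:,0]
def plane(px,z,n="top"):
    K,d,T=cam(n); u=cv2.undistortPoints(np.asarray(px,float).reshape(-1,1,2),K,d)[:,0]
    r=np.c_[u,np.ones(len(u))]@T[:3,:3].T
    return (T[:3,3]+r*((z-T[2,3])/r[:,2])[:,None])[:,:2]
def model(x,y,a,L,W,z0=0):
    t=np.linspace(0,2*np.pi,40); s=L/2-W/2
    b=np.c_[np.cos(t)*W/2+np.sign(np.cos(t))*s,np.sin(t)*W/2]
    pts=np.vstack([np.c_[b,np.full(40,z)] for z in(0,.028)]+[np.c_[s+np.cos(t)*.0105,np.sin(t)*.0105,np.full(40,.041)]])
    c,q=np.cos(a),np.sin(a)
    return pts@np.array([[c,q,0],[-q,c,0],[0,0,1]])+[x,y,z0]
def fit(mask,x0,L,W,z0=0,n="top"):
    S=4; M=cv2.resize(mask.astype(np.uint8),None,fx=S,fy=S,interpolation=cv2.INTER_NEAREST)
    def cost(v):
        p=(proj(model(v[0],v[1],v[2],L,W,z0),n)+.5)*S
        I=np.zeros_like(M); cv2.fillConvexPoly(I,cv2.convexHull(np.int32(np.round(p))),1)
        return 1-(I&M).sum()/(I|M).sum()
    best=None
    for a in np.arange(12)*np.pi/6:
        c=cost([*x0,a])
        if best is None or c<best[0]: best=(c,a)
    r=minimize(cost,[*x0,best[1]],method="Nelder-Mead",options=dict(initial_simplex=np.array([*x0,best[1]])+np.array([[0,0,0],[.008,0,0],[0,.008,0],[0,0,.3]])))
    return r.x,1-r.fun
def go(*tgts):
    "(x,y,z,yaw of tool-x line) -> tool-frame shift, turn (mod pi)"
    o=observe(); Rm=R.from_rotvec(o["ee_rot"]).as_matrix()
    print("t",round(o["clock"],2),"pos",o["position"].round(4),"tilt",Rm[:,2].round(3),"q7",o["joints"][6].round(2))
    for x,y,z,a in tgts:
        d=Rm.T@(np.array([x,y,z])-o["position"])
        cur=np.arctan2(Rm[1,0],Rm[0,0]); e=(a-cur+np.pi/2)%np.pi-np.pi/2
        print("shift",d.round(4),"wz",round(-e,3))
E
cat > m.py <<'E'
from h import *
img=get_image("top"); rough=dict(red=(179,174),blue=(118,226),green=(235,130),black=(230,226))
for c,p in rough.items():
    s=silhouettes("brass_"+c,"top")
    print(c,[(np.round(q["pixel"]).tolist(),round(q["p"],2)) for q in s])
    b=[q for q in s if np.hypot(*(np.array(q["pixel"])-p))<15]
    if not b: continue
    v,i=fit(b[0]["mask"],plane([p],.02)[0],*DIM[c]); print("  pose",v.round(4),"iou",round(i,3))
felt=dict(red=(355,179),green=(388,177),blue=(359,226),black=(392,224))
for c,p in felt.items():
    m=np.zeros((386,514),np.uint8)
    I=cv2.GaussianBlur(img,(3,3),0).copy(); cv2.floodFill(I,m,p,0,(40,)*3,(40,)*3,4|cv2.FLOODFILL_MASK_ONLY|cv2.FLOODFILL_FIXED_RANGE|(1<<8))
    yx=np.argwhere(m[1:-1,1:-1]); q=plane(yx[:,::-1],.010)
    r=cv2.minAreaRect((q*1000).astype(np.float32)); print("well",c,r,q.mean(0).round(4))
E
python3 m.py
```

```text
red [([181.0, 174.0], 0.91), ([388.0, 176.0], 0.48)]
  pose [0.5842 0.1805 1.9792] iou 0.921
blue [([119.0, 227.0], 0.58)]
  pose [0.4721 0.3135 4.7302] iou 0.881
green [([234.0, 128.0], 0.65)]
  pose [0.681  0.0576 3.8801] iou 0.915
black [([232.0, 224.0], 0.79), ([267.0, 200.0], 0.64), ([281.0, 241.0], 0.6), ([358.0, 224.0], 0.46)]
  pose [0.4706 0.0667 1.7257] iou 0.922
well red ((569.3519897460938, -206.7248992919922), (86.34164428710938, 43.96842956542969), 2.778120279312134) [ 0.5691 -0.2066]
well green ((573.0307006835938, -282.1461181640625), (85.69861602783203, 43.38422775268555), 2.4776430130004883) [ 0.5726 -0.2819]
well blue ((466.9878234863281, -211.82847595214844), (86.05775451660156, 43.007816314697266), 2.99141526222229) [ 0.4668 -0.2119]
well black ((470.4385070800781, -286.8725280761719), (86.36463165283203, 42.86982345581055), 3.3069498538970947) [ 0.4701 -0.2869]
```

```bash
cat > m2.py <<'E'
from h import *
import sys
def measure(names,n="top",rough=None):
    img=get_image(n); hsv=cv2.cvtColor(img,cv2.COLOR_RGB2HSV); H,S,V=[hsv[:,:,i].astype(int) for i in range(3)]
    out=img.copy(); res={}
    for c,p in names.items():
        yel=(H>22)&(H<36)&(S>90)&(V>90)
        kn=dict(red=((H<6)|(H>174))&(S>180)&(V>110),blue=(H>105)&(H<130)&(S>150)&(V>100),green=(H>45)&(H<75)&(S>120),black=(V<35))[c]
        disc=cv2.circle(np.zeros(H.shape,np.uint8),p,22,1,-1)>0
        cc,lab,st,ct=cv2.connectedComponentsWithStats((yel&disc).astype(np.uint8))
        y=lab==1+np.argmax(st[1:,4]); near=cv2.dilate(y.astype(np.uint8),np.ones((7,7)))>0
        k=kn&near
        pts=np.argwhere(y|k)[:,::-1]; M=np.zeros(H.shape,np.uint8); cv2.fillConvexPoly(M,cv2.convexHull(pts.astype(np.int32)),1)
        yc,kc=np.argwhere(y).mean(0)[::-1],np.argwhere(k).mean(0)[::-1]
        v,i=fit(M,plane([pts.mean(0)],.02,n)[0],*DIM[c],n=n)
        d=plane([kc],.035,n)[0]-v[:2]
        print(c,"pose",v.round(4),"iou",round(i,3),"yaw mod pi",round(v[2]%np.pi,3),"knob dir",round(np.arctan2(d[1],d[0]),2),"dist",np.hypot(*d).round(3))
        cv2.polylines(out,[cv2.convexHull(np.int32(proj(model(*v,*DIM[c]),n).round()))],True,(255,0,255))
    return out
o=measure(dict(red=(179,174),blue=(118,226),green=(235,130),black=(230,226)))
cv2.imwrite("pics/fit.png",cv2.resize(o[100:260,90:300],None,fx=3.8,fy=3.7,interpolation=cv2.INTER_NEAREST)[:,:,::-1])
E
python3 m2.py
```

```text
red pose [0.5928 0.1692 3.9293] iou 0.199 yaw mod pi 0.788 knob dir -2.22 dist 0.008
blue pose [0.4676 0.3361 4.5706] iou 0.063 yaw mod pi 1.429 knob dir nan dist nan
green pose [0.7004 0.067  3.2923] iou 0.144 yaw mod pi 0.151 knob dir 2.88 dist 0.008
black pose [0.4712 0.0764 0.944 ] iou 0.056 yaw mod pi 0.944 knob dir nan dist nanm2.py:14: RuntimeWarning: Mean of empty slice.
  yc,kc=np.argwhere(y).mean(0)[::-1],np.argwhere(k).mean(0)[::-1]
  ret = um.true_divide(
```

View pics/fit.png

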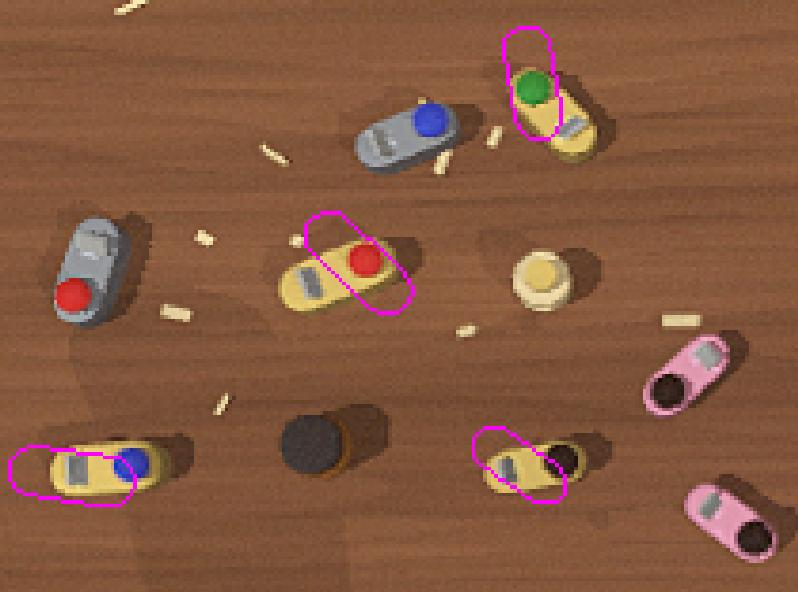

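The crop shows all six planes clearly (scale 3.8, offset 90,100). The brass threshold was too tight, so the magenta outlines are wrong. I'll relax the threshold.

```bash
sed -i 's/yel=.*/yel=(H>17)\&(H<36)\&(S>80)\&(V>110)/; s/black=(V<35)/black=(V<45)/; s/near=cv2.dilate(y.astype(np.uint8),np.ones((7,7)))>0/near=cv2.dilate(y.astype(np.uint8),np.ones((5,5)),iterations=2)>0;kn=kn/; s/(235,130)/(236,131)/;s/,p,22,/,p,19,/' m2.py; python3 m2.py 2>&1 | grep pose
```

```text
red pose [0.5854 0.1808 1.9443] iou 0.945 yaw mod pi 1.944 knob dir -1.26 dist 0.02
blue pose [0.4726 0.3149 4.8261] iou 0.887 yaw mod pi 1.685 knob dir -1.53 dist 0.019
green pose [0.6804 0.0556 3.8824] iou 0.943 yaw mod pi 0.741 knob dir 0.7 dist 0.016
black pose [0.4704 0.0679 4.8795] iou 0.937 yaw mod pi 1.738 knob dir -1.31 dist 0.017
```

View pics/fit.png

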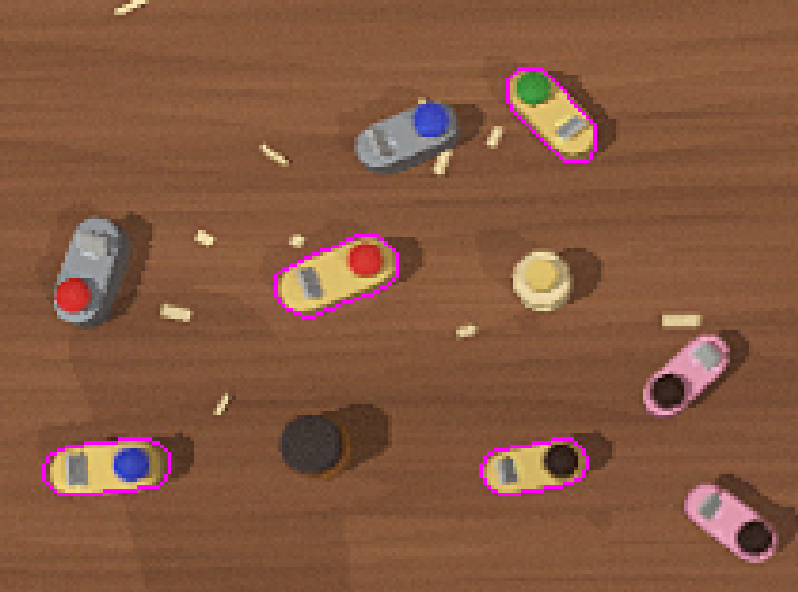

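```bash
python3 -c "
from h import *
go((.4721,.3135,.12,1.588),(.5842,.1805,.12,1.979),(.4706,.0667,.12,1.725),(.681,.0576,.12,.738),(.52,-.247,.1,.049))"
```

```text
t 0.45 pos [ 0.1809 -0.5982  0.2009] tilt [-0.  0. -1.] q7 -0.08
shift [ 0.5426 -0.7884  0.0809] wz -1.294
shift [ 0.6114 -0.6286  0.0809] wz 1.456
shift [ 0.4697 -0.5526  0.0809] wz -1.431
shift [ 0.6685 -0.483   0.0809] wz -0.444
shift [ 0.4262 -0.238   0.1009] wz 0.245
```

The outlines now sit on all four brass planes. I'll start with black.

Call:
jog_arm --motion '[[[0.47,-0.553,0.08,0,0,-1.43,-0.2],[0.47,-0.553,0.08,0,0,-1.43,-0.2],[0.47,-0.553,0.08,0,0,-1.43,-0.2],[0.47,-0.553,0.08,0,0,-1.43,-0.2],[0.47,-0.553,0.08,0,0,-1.43,-0.2],[0.47,-0.553,0.08,0,0,-1.43,-0.2],[0.47,-0.553,0.08,0,0,-1.43,-0.2],[0.47,-0.553,0.08,0,0,-1.43,-0.2],[0.47,-0.553,0.08,0,0,-1.43,-0.2],[0.47,-0.553,0.08,0,0,-1.43,-0.2]]]' --force 25

```text
clock: 1.28
position: [0.3467, -0.2168, 0.1555]
ee_rot: [2.244, 2.197, -0.0]
force: [0.4, 0.6, -0.3]
width: 0.598
gripper_force: 0.0
```

```bash
python3 -c "
from h import *
go((.4705,.068,.12,1.73))"
```

```text
t 1.28 pos [ 0.3467 -0.2168  0.1555] tilt [ 0.001 -0.001 -1.   ] q7 0.31
shift [0.2874 0.1176 0.0353] wz -0.181
```

Call:
jog_arm --motion '[[[0.287,0.118,0.06,0,0,-0.18,-0.2],[0.287,0.118,0.06,0,0,-0.18,-0.2],[0.287,0.118,0.06,0,0,-0.18,-0.2],[0.287,0.118,0.06,0,0,-0.18,-0.2],[0.287,0.118,0.06,0,0,-0.18,-0.2],[0.287,0.118,0.06,0,0,-0.18,-0.2],[0.287,0.118,0.06,0,0,-0.18,-0.2],[0.287,0.118,0.06,0,0,-0.18,-0.2],[0.287,0.118,0.06,0,0,-0.18,-0.2],[0.287,0.118,0.06,0,0,-0.18,-0.2]]]'

```text
clock: 2.12
position: [0.4721, 0.0666, 0.095]
ee_rot: [-2.041, -2.387, -0.0]
force: [-0.2, -0.7, -0.4]
width: 0.602
gripper_force: 0.0
```

```bash
python3 -c "
from h import *
go((.4705,.068,.012,1.73))"
```

```text
t 2.12 pos [0.4721 0.0666 0.095 ] tilt [-0.  0. -1.] q7 -0.38
shift [ 0.0016 -0.0014  0.083 ] wz -0.003
```

Call:
jog_arm --motion '[[[0.002,-0.001,0.04,0,0,0,-0.2],[0.002,-0.001,0.07,0,0,0,-0.2],[0.002,-0.001,0.083,0,0,0,-0.2],[0.002,-0.001,0.083,0,0,0,-0.2],[0.002,-0.001,0.083,0,0,0,1],[0.002,-0.001,0.083,0,0,0,1],[0.002,-0.001,0.083,0,0,0,1],[0.002,-0.001,0.083,0,0,0,1],[0.002,-0.001,0.083,0,0,0,1],[0.002,-0.001,0.083,0,0,0,1]]]' --force 25

```text
clock: 2.95
position: [0.4712, 0.0669, 0.0128]
ee_rot: [2.045, 2.384, 0.001]
force: [-1.2, 0.2, -0.5]
width: 0.216
gripper_force: 0.0
```

```bash
python3 -c "
from h import *
go((.4704,-.2869,.11,.049))"
```

```text
t 2.95 pos [0.4712 0.0669 0.0128] tilt [ 0.001 -0.    -1.   ] q7 -0.49
shift [-0.3496 -0.0545 -0.0972] wz -1.467
```

```bash
cat > shot.py <<'E'
from h import *
import sys
n,f,x0,y0,x1,y1=sys.argv[1:3]+list(map(int,sys.argv[3:]))
print({k:observe()[k] for k in("width","gripper_force","force")})
s=min(800/(x1-x0),600/(y1-y0)); cv2.imwrite("pics/"+f,cv2.resize(get_image(n)[y0:y1,x0:x1],None,fx=s,fy=s,interpolation=cv2.INTER_CUBIC)[:,:,::-1])
E
python3 shot.py side s1.png 180 150 340 270
```

```text
{'width': 0.21624091884244478, 'gripper_force': 0.0, 'force': array([-1.24421744,  0.21455799, -0.48114145])}
```

View pics/s1.png

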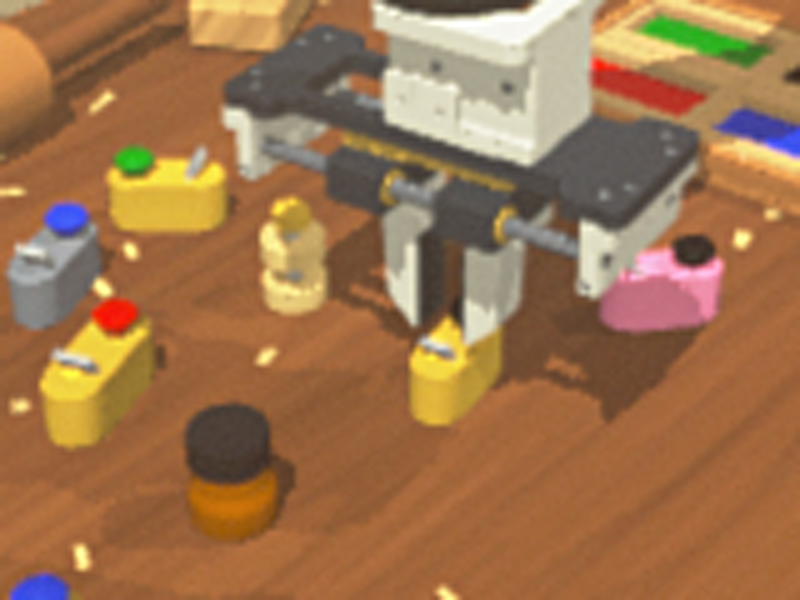

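```bash
python3 -c "
from h import *
o=observe();p=o['position'];Y=R.from_rotvec(o['ee_rot']).as_matrix()[:,1]
q=proj(np.array([p,p+.01*Y,p-.01*Y,p+.012*Y,p-.012*Y,[*p[:2],.028],[*p[:2],0]]),'side')
print(((q-[180,150])*5).round(), Y.round(2))"
```

```text
[[449. 368.]
 [431. 361.]
 [468. 375.]
 [427. 359.]
 [472. 377.]
 [449. 341.]
 [449. 390.]] [0.99 0.15 0.  ]
```

Call:
jog_arm --motion '[[[0,0,0,0,0,0,1],[0,0,0,0,0,0,1],[0,0,0,0,0,0,1]]]' --force 25

```text
clock: 3.25
position: [0.4712, 0.0677, 0.0126]
ee_rot: [2.045, 2.385, 0.002]
force: [-0.4, 2.0, 3.5]
width: 0.006
gripper_force: 2.8
```

Run:
```python
from h import *
a=get_image("side")[170:250,220:320]; b=get_image("top")[170:250,180:280]
cv2.imwrite("pics/s2.png",cv2.resize(np.hstack([a,b]),None,fx=4,fy=4,interpolation=cv2.INTER_CUBIC)[:,:,::-1])
```

```text
(no output)
```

View pics/s2.png

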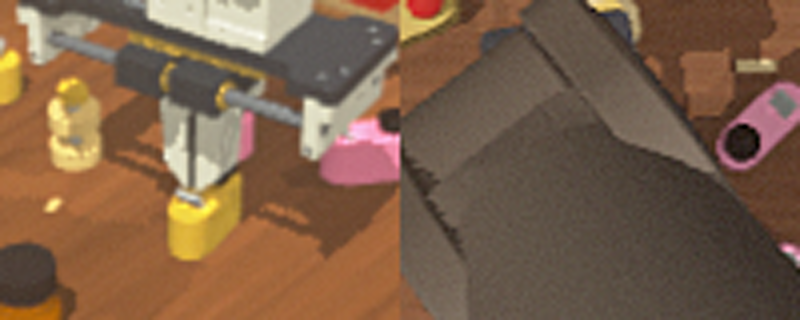

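Call:
jog_arm --motion '[[[0,0,-0.03,0,0,0,1],[0,0,-0.05,0,0,0,1],[0,-0.035,-0.05,0,0,0,1],[0,-0.07,-0.04,0,0,0,1],[0,-0.07,-0.01,0,0,0,1],[0,-0.07,0,0,0,0,1],[0,-0.07,0.002,0,0,0,1],[0,-0.07,0.002,0,0,0,1]]]'

```text
clock: 4.02
position: [0.4011, 0.0562, 0.0099]
ee_rot: [-2.044, -2.384, 0.002]
force: [0.6, 0.7, 0.3]
width: 0.004
gripper_force: 0.0
```

Run:
```python
from h import *
o=observe();p=o['position'];print(p,o['force'])
q=proj([p,[*p[:2],0],[*p[:2],.02]],'side');print(q, ((q-[220,180])*4).round())
a=get_image("side")[180:260,220:320]; b=get_image("top")[190:270,180:280]
cv2.imwrite("pics/s3.png",cv2.resize(np.hstack([a,b]),None,fx=4,fy=4,interpolation=cv2.INTER_CUBIC)[:,:,::-1])
```

```text
[0.40108242 0.05615779 0.00985006] [0.62893309 0.67800668 0.26854649]
[[297.62397291 235.47544433]
 [297.41821564 239.0277491 ]
 [297.83901084 231.76403619]] [[310. 222.]
 [310. 236.]
 [311. 207.]]
```

View pics/s3.png

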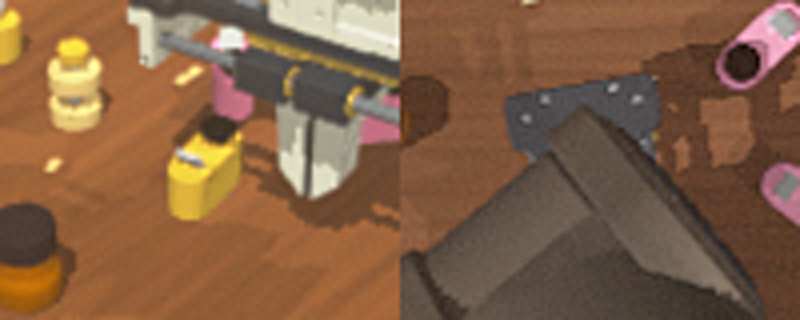

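Call:
jog_arm --motion '[[[0,0,0.005,0,0,0,1],[0,0,0.009,0,0,0,1],[0,0,0.011,0,0,0,1],[0,0,0.012,0,0,0,1],[0,0,0.012,0,0,0,1]]]'

```text
clock: 4.53
position: [0.4015, 0.0563, -0.0019]
ee_rot: [-2.045, -2.385, 0.001]
force: [-0.1, -0.4, 0.5]
width: -0.001
gripper_force: 0.0
```

No contact at a reported z of −2 mm, so there is a z bias. I'll keep going down until the fingers touch.

Call:
jog_arm --motion '[[[0,0,0.003,0,0,0,1],[0,0,0.006,0,0,0,1],[0,0,0.008,0,0,0,1],[0,0,0.01,0,0,0,1],[0,0,0.01,0,0,0,1]]]'

```text
clock: 4.95
position: [0.4013, 0.0563, -0.0121]
ee_rot: [-2.045, -2.384, 0.001]
force: [-0.7, -0.3, 0.8]
width: 0.004
gripper_force: 0.0
```

Call:
jog_arm --motion '[[[0,0,0.002,0,0,0,1],[0,0,0.004,0,0,0,1],[0,0,0.005,0,0,0,1],[0,0,0.006,0,0,0,1],[0,0,0.006,0,0,0,1]]]'

```text
clock: 5.37
position: [0.4015, 0.0563, -0.0179]
ee_rot: [-2.045, -2.385, 0.0]
force: [-0.6, -0.1, -0.5]
width: 0.003
gripper_force: 0.0
```

Call:
jog_arm --motion '[[[0,0,0.001,0,0,0,1],[0,0,0.002,0,0,0,1],[0,0,0.003,0,0,0,1],[0,0,0.003,0,0,0,1]]]'

```text
clock: 5.7
position: [0.4015, 0.0563, -0.0209]
ee_rot: [-2.045, -2.385, 0.0]
force: [-0.3, 0.1, -0.3]
width: 0.002
gripper_force: 0.0
```

Run:
```python
from h import *
o=observe();p=o['position'];print(p,o['force'])
q=proj([p,[*p[:2],0]],'side');print(((q-[220,180])*4).round())
a=get_image("side")[180:260,220:320]
cv2.imwrite("pics/s4.png",cv2.resize(a,None,fx=6,fy=6,interpolation=cv2.INTER_CUBIC)[:,:,::-1])
```

```text
[ 0.4015289   0.05630826 -0.02088061] [-0.27134385  0.07170233 -0.31207223]
[[307. 265.]
 [309. 236.]]
```

View pics/s4.png

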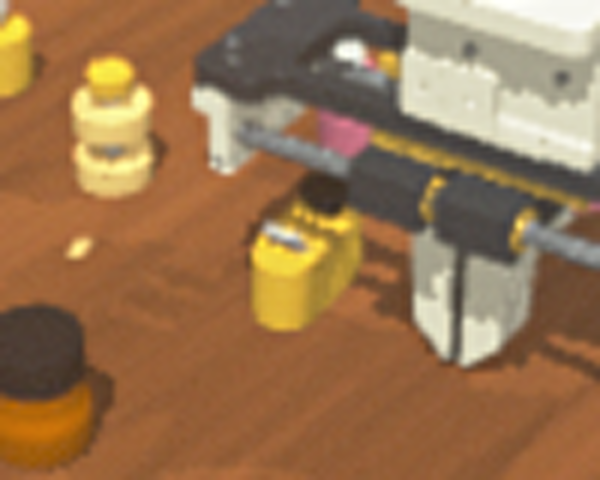

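Call:
jog_arm --motion '[[[0,0,0.001,0,0,0,1],[0,0,0.002,0,0,0,1],[0,0,0.003,0,0,0,1],[0,0,0.003,0,0,0,1]]]'

```text
clock: 6.08
position: [0.4015, 0.0563, -0.0239]
ee_rot: [-2.045, -2.385, 0.0]
force: [-0.4, -0.5, 0.2]
width: 0.005
gripper_force: 0.0
```

Call:
jog_arm --motion '[[[0,0,0.001,0,0,0,1],[0,0,0.002,0,0,0,1],[0,0,0.003,0,0,0,1],[0,0,0.004,0,0,0,1],[0,0,0.004,0,0,0,1]]]'

```text
clock: 6.5
position: [0.4018, 0.0563, -0.0258]
ee_rot: [2.043, 2.383, -0.0]
force: [-10.5, -2.4, 52.4]
width: 0.008
gripper_force: 25.9
```

Call:
jog_arm --motion '[[[0,0,-0.01,0,0,0,1],[0,0,-0.03,0,0,0,1]]]'

```text
clock: 6.67
position: [0.4005, 0.0562, 0.0017]
ee_rot: [-2.043, -2.384, 0.003]
force: [-0.3, -0.3, -0.3]
width: 0.005
gripper_force: 0.0
```

```bash
python3 -c "
from h import *
print(plane([(297-.4,240.8-.4)],.0045,'side'),plane([(296.6,229.1)],.035,'side'))
print(plane([(220+285/6-.4,180+325/6-.4)],0,'side'))
w=np.array([.4706,.0674,0]);print(((proj(model(.4706,.0674,-1.4,.058,.024),'side')-[220,180])*6).round()[[20,60,0]])
print(proj([[.4015,.0563,.035],[.4015,.0563,.0045]],'side'))"
```

```text
[[0.39647619 0.06546533]] [[0.39748369 0.06633682]]
[[0.4621521  0.08643512]]
[[261. 332.]
 [260. 271.]
 [338. 250.]]
[[297.96362109 226.13251322]
 [297.31725109 237.35991917]]
```

Touch shows the true tip z is the reported z plus 25 mm, and xy agrees. I'll re-grasp black with a reported z of −13 mm.

Call:
jog_arm --motion '[[[0,0,-0.035,0,0,0,-0.2],[0,0,-0.04,0,0,0,-0.2],[0,0.035,-0.04,0,0,0,-0.2],[0,0.071,-0.04,0,0,0,-0.2],[0,0.071,-0.035,0,0,0,-0.2],[0,0.071,-0.01,0,0,0,-0.2],[0,0.071,0.01,0,0,0,-0.2],[0,0.071,0.015,0,0,0,-0.2],[0,0.071,0.015,0,0,0,0.1],[0,0.071,0.015,0,0,0,1]]]' --force 30

```text
clock: 7.5
position: [0.4716, 0.0673, -0.0125]
ee_rot: [-2.045, -2.385, 0.001]
force: [0.1, 0.4, -0.5]
width: 0.481
gripper_force: 0.0
```

Call:
jog_arm --motion '[[[0,0,0,0,0,0,1],[0,0,0,0,0,0,1],[0,0,0,0,0,0,1],[0,0,0,0,0,0,1],[0,0,0,0,0,0,1]]]'

```text
clock: 7.92
position: [0.4723, 0.0672, -0.0119]
ee_rot: [2.045, 2.384, 0.001]
force: [-1.9, -1.1, 6.8]
width: 0.257
gripper_force: 30.0
```

```bash
python3 -c "
from h import *
go((.4704,-.2869,.06,.049))"
```

```text
t 7.92 pos [ 0.4723  0.0672 -0.0119] tilt [ 0.001 -0.    -1.   ] q7 -0.54
shift [-0.3497 -0.0556 -0.0719] wz -1.467
```

Black is gripped at 23.6 mm. I'll lift it and carry it to the black well.

Call:
jog_arm --motion '[[[0,0,-0.035,0,0,0,1],[0,0,-0.072,0,0,0,1],[-0.35,-0.055,-0.072,0,0,-1.467,1],[-0.35,-0.055,-0.072,0,0,-1.467,1],[-0.35,-0.055,-0.072,0,0,-1.467,1],[-0.35,-0.055,-0.072,0,0,-1.467,1],[-0.35,-0.055,-0.072,0,0,-1.467,1],[-0.35,-0.055,-0.072,0,0,-1.467,1],[-0.35,-0.055,-0.072,0,0,-1.467,1],[-0.35,-0.055,-0.072,0,0,-1.467,1]]]'

```text
clock: 8.75
position: [0.4703, -0.2549, 0.0596]
ee_rot: [0.704, 3.061, -0.001]
force: [0.6, -0.3, -0.8]
width: 0.256
gripper_force: 30.0
```

```bash
python3 -c "
from h import *
go((.4704,-.2869,.03,.049))"
```

```text
t 8.75 pos [ 0.4703 -0.2549  0.0596] tilt [ 0. -0. -1.] q7 1.04
shift [-0.0141 -0.0287  0.0296] wz -0.501
```

Call:
jog_arm --motion '[[[-0.014,-0.029,0,0,0,-0.5,1],[-0.014,-0.029,0,0,0,-0.5,1],[-0.014,-0.029,0,0,0,-0.5,1],[-0.014,-0.029,0.01,0,0,-0.5,1],[-0.014,-0.029,0.025,0,0,-0.5,1],[-0.014,-0.029,0.035,0,0,-0.5,1],[-0.014,-0.029,0.04,0,0,-0.5,1]]]'

```text
clock: 9.33
position: [0.4695, -0.2849, 0.0179]
ee_rot: [0.064, -3.139, -0.001]
force: [0.1, -0.4, -1.6]
width: 0.257
gripper_force: 30.0
```

```bash
python3 -c "
from h import *
go((.4704,-.2869,-.002,.049))"; python3 shot.py side s5.png 260 130 420 230
```

```text
t 9.33 pos [ 0.4695 -0.2849  0.0179] tilt [-0.002  0.001 -1.   ] q7 1.46
shift [-0.0008 -0.0021  0.0199] wz -0.008
{'width': 0.25676566619473795, 'gripper_force': 29.998961091041565, 'force': array([ 0.08139315, -0.44622903, -1.56329226])}
```

View pics/s5.png

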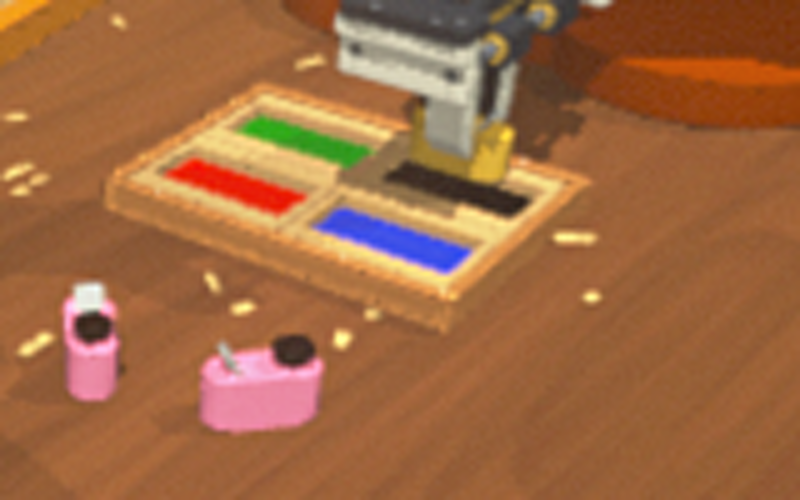

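The plane hovers over the black well (well centre about pixel 458,190 in the crop). I'll lower it gently.

Call:
jog_arm --motion '[[[-0.001,-0.002,0.006,0,0,0,1],[-0.001,-0.002,0.012,0,0,0,1],[-0.001,-0.002,0.016,0,0,0,1],[-0.001,-0.002,0.019,0,0,0,1],[-0.001,-0.002,0.02,0,0,0,1],[-0.001,-0.002,0.02,0,0,0,1]]]'

```text
clock: 9.88
position: [0.4717, -0.2868, -0.0009]
ee_rot: [0.066, -3.141, -0.0]
force: [-0.5, -0.0, -1.8]
width: 0.257
gripper_force: 30.0
```

Call:
jog_arm --motion '[[[0,0,0.001,0,0,0,1],[0,0,0.002,0,0,0,1],[0,0,0.003,0,0,0,1],[0,0,0.003,0,0,0,1]]]'

```text
clock: 10.22
position: [0.472, -0.287, -0.002]
ee_rot: [-0.066, 3.141, -0.003]
force: [-6.7, 1.2, 20.9]
width: 0.26
gripper_force: 30.0
```

Call:
jog_arm --motion '[[[0,0,0,0,0,0,0.2],[0,0,0,0,0,0,0.2],[0,0,0,0,0,0,0.2],[0,0,-0.02,0,0,0,0.2],[0,0,-0.05,0,0,0,0.2],[0,0,-0.09,0,0,0,0.2]]]'

```text
clock: 10.72
position: [0.47, -0.2862, 0.0851]
ee_rot: [0.066, -3.137, -0.004]
force: [0.5, -0.9, 0.4]
width: 0.399
gripper_force: 0.0
```

```bash
python3 -c "
from h import *
go((.6806,.0562,.06,.74))"; python3 shot.py side s6.png 300 130 400 205
```

```text
t 10.72 pos [ 0.47   -0.2862  0.0851] tilt [-0.004  0.003 -1.   ] q7 1.54
shift [-0.225   0.3331  0.0252] wz -0.698
{'width': 0.3992729701289044, 'gripper_force': 0.0, 'force': array([ 0.48660707, -0.91641702,  0.3858374 ])}
```

View pics/s6.png

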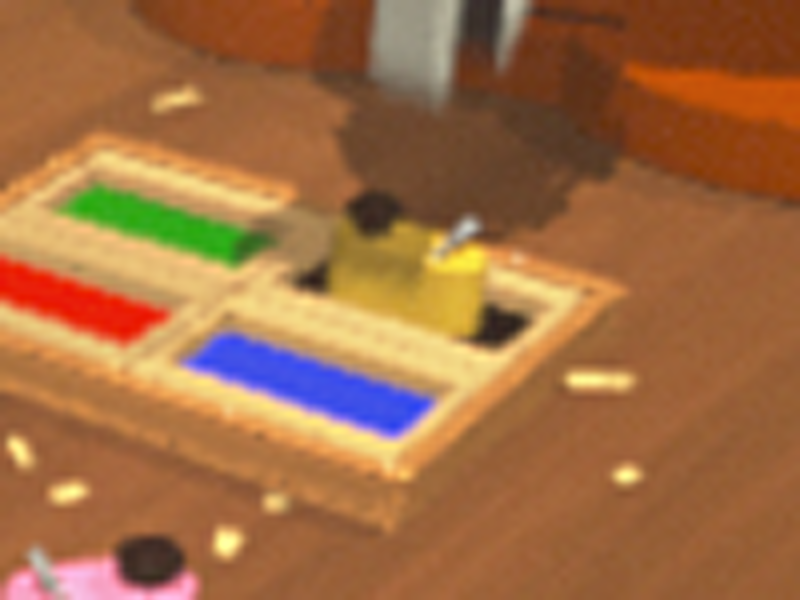

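Black is seated in its well. Green is next.

Call:
jog_arm --motion '[[[-0.225,0.333,0.025,0,0,-0.698,-0.1],[-0.225,0.333,0.025,0,0,-0.698,-0.1],[-0.225,0.333,0.025,0,0,-0.698,-0.1],[-0.225,0.333,0.025,0,0,-0.698,-0.1],[-0.225,0.333,0.025,0,0,-0.698,-0.1],[-0.225,0.333,0.025,0,0,-0.698,-0.1],[-0.225,0.333,0.025,0,0,-0.698,-0.1],[-0.225,0.333,0.025,0,0,-0.698,-0.1],[-0.225,0.333,0.025,0,0,-0.698,-0.1],[-0.225,0.333,0.025,0,0,-0.698,-0.1]]]'

```text
clock: 11.6
position: [0.6837, 0.0601, 0.061]
ee_rot: [-1.139, 2.926, 0.003]
force: [-0.3, 0.2, 0.2]
width: 0.55
gripper_force: 0.0
```

```bash
python3 -c "
from h import *
go((.6806,.0562,-.013,.74))"
```

```text
t 11.6 pos [0.6837 0.0601 0.061 ] tilt [ 0.     0.002 -1.   ] q7 1.6
shift [ 0.005  -0.0009  0.074 ] wz 0.003
```

Call:
jog_arm --motion '[[[0.002,0,0,0,0,0,-0.1],[0.002,0,0.03,0,0,0,-0.1],[0.002,0,0.055,0,0,0,-0.1],[0.002,0,0.07,0,0,0,-0.1],[0.002,0,0.074,0,0,0,-0.1],[0.002,0,0.074,0,0,0,1],[0.002,0,0.074,0,0,0,1],[0.002,0,0.074,0,0,0,1],[0.002,0,0.074,0,0,0,1],[0.002,0,0.074,0,0,0,1]]]' --force 30

```text
clock: 12.43
position: [0.6819, 0.0541, -0.0113]
ee_rot: [-1.135, 2.927, -0.001]
force: [-0.3, -0.1, 4.1]
width: 0.277
gripper_force: 30.0
```

```bash
python3 -c "
from h import *
go((.5727,-.2820,.06,.049))"
```

```text
t 12.43 pos [ 0.6819  0.0541 -0.0113] tilt [ 0.002  0.    -1.   ] q7 1.55
shift [ 0.3071 -0.1747 -0.0716] wz 0.691
```

Call:
jog_arm --motion '[[[0,0,-0.035,0,0,0,1],[0,0,-0.07,0,0,0,1],[0.307,-0.175,-0.072,0,0,0.691,1],[0.307,-0.175,-0.072,0,0,0.691,1],[0.307,-0.175,-0.072,0,0,0.691,1],[0.307,-0.175,-0.072,0,0,0.691,1],[0.307,-0.175,-0.072,0,0,0.691,1],[0.307,-0.175,-0.072,0,0,0.691,1],[0.307,-0.175,-0.072,0,0,0.691,1],[0.307,-0.175,-0.072,0,0,0.691,1]]]'

```text
clock: 13.27
position: [0.5776, -0.2652, 0.0598]
ee_rot: [-0.076, 3.14, -0.001]
force: [1.1, -0.7, -1.7]
width: 0.28
gripper_force: 30.0
```

```bash
python3 -c "
from h import *
go((.5727,-.2820,.001,.049))"
```

```text
t 13.27 pos [ 0.5776 -0.2652  0.0598] tilt [ 0.    -0.001 -1.   ] q7 1.45
shift [ 0.0057 -0.0165  0.0588] wz -0.0
```

Call:
jog_arm --motion '[[[0.004,-0.014,0,0,0,0,1],[0.004,-0.014,0.02,0,0,0,1],[0.004,-0.014,0.035,0,0,0,1],[0.004,-0.014,0.042,0,0,0,1],[0.004,-0.014,0.045,0,0,0,1],[0.004,-0.014,0.045,0,0,0,1]]]'

```text
clock: 13.77
position: [0.5752, -0.2757, 0.0134]
ee_rot: [0.08, -3.139, -0.002]
force: [0.2, -0.3, -1.2]
width: 0.283
gripper_force: 30.0
```

```bash
python3 -c "
from h import *
go((.5727,-.2820,-.0013,.049))"
```

```text
t 13.77 pos [ 0.5752 -0.2757  0.0134] tilt [-0.001  0.001 -1.   ] q7 1.44
shift [ 0.0028 -0.0062  0.0147] wz 0.002
```

Call:
jog_arm --motion '[[[0.003,-0.006,0,0,0,0,1],[0.003,-0.006,0.005,0,0,0,1],[0.003,-0.006,0.009,0,0,0,1],[0.003,-0.006,0.012,0,0,0,1],[0.003,-0.006,0.013,0,0,0,1],[0.003,-0.006,0.014,0,0,0,1],[0.003,-0.006,0.014,0,0,0,1]]]'

```text
clock: 14.35
position: [0.5725, -0.2834, 0.0]
ee_rot: [0.077, -3.14, -0.0]
force: [0.7, 0.8, -1.7]
width: 0.278
gripper_force: 30.0
```

Call:
jog_arm --motion '[[[0,0,0.001,0,0,0,1],[0,0,0.002,0,0,0,1],[0,0,0.003,0,0,0,1],[0,0,0.003,0,0,0,1]]]'

```text
clock: 14.68
position: [0.5727, -0.2835, -0.0014]
ee_rot: [-0.077, 3.14, -0.002]
force: [-5.2, 0.6, 12.3]
width: 0.278
gripper_force: 30.0
```

Call:
jog_arm --motion '[[[0,0,0,0,0,0,0.15],[0,0,0,0,0,0,0.15],[0,0,0,0,0,0,0.15],[0,0,-0.02,0,0,0,0.15],[0,0,-0.05,0,0,0,0.15],[0,0,-0.08,0,0,0,0.15]]]'

```text
clock: 15.18
position: [0.5718, -0.2832, 0.0771]
ee_rot: [0.077, -3.139, -0.002]
force: [0.3, -0.3, 0.3]
width: 0.426
gripper_force: 0.0
```

```bash
python3 -c "
from h import *
go((.5852,.1807,.06,1.95))"
```

```text
t 15.18 pos [ 0.5718 -0.2832  0.0771] tilt [-0.002  0.001 -1.   ] q7 1.5
shift [-0.0363  0.4626  0.0177] wz 1.241
```

Call:
jog_arm --motion '[[[-0.036,0.463,0.01,0,0,1.241,-0.15],[-0.036,0.463,0.01,0,0,1.241,-0.15],[-0.036,0.463,0.01,0,0,1.241,-0.15],[-0.036,0.463,0.01,0,0,1.241,-0.15],[-0.036,0.463,0.01,0,0,1.241,-0.15],[-0.036,0.463,0.01,0,0,1.241,-0.15],[-0.036,0.463,0.01,0,0,1.241,-0.15],[-0.036,0.463,0.01,0,0,1.241,-0.15],[-0.036,0.463,0.01,0,0,1.241,-0.15],[-0.036,0.463,0.01,0,0,1.241,-0.15]]]'

```text
clock: 16.02
position: [0.5843, 0.1349, 0.0682]
ee_rot: [1.772, 2.594, 0.0]
force: [0.8, -0.0, 0.5]
width: 0.575
gripper_force: 0.0
```

```bash
python3 -c "
from h import *
go((.5852,.1807,.03,1.95))"
```

```text
t 16.02 pos [0.5843 0.1349 0.0682] tilt [ 0.  0. -1.] q7 -0.29
shift [0.0423 0.0175 0.0382] wz -0.007
```

Call:
jog_arm --motion '[[[0.037,0.015,0.02,0,0,-0.005,-0.15],[0.037,0.015,0.035,0,0,-0.005,-0.15],[0.037,0.015,0.035,0,0,-0.005,-0.15],[0.037,0.015,0.035,0,0,-0.005,-0.15]]]'

```text
clock: 16.35
position: [0.5839, 0.1729, 0.0324]
ee_rot: [-1.754, -2.605, 0.003]
force: [-0.0, -0.5, 0.2]
width: 0.571
gripper_force: 0.0
```

```bash
python3 -c "
from h import *
go((.5852,.1807,-.013,1.95))"
```

```text
t 16.35 pos [0.5839 0.1729 0.0324] tilt [-0.002 -0.001 -1.   ] q7 -0.36
shift [0.0067 0.0043 0.0453] wz 0.006
```

Call:
jog_arm --motion '[[[0.006,0.004,0,0,0,0,-0.15],[0.006,0.004,0.02,0,0,0,-0.15],[0.006,0.004,0.038,0,0,0,-0.15],[0.006,0.004,0.045,0,0,0,-0.15],[0.006,0.004,0.045,0,0,0,-0.15],[0.006,0.004,0.045,0,0,0,1],[0.006,0.004,0.045,0,0,0,1],[0.006,0.004,0.045,0,0,0,1],[0.006,0.004,0.045,0,0,0,1],[0.006,0.004,0.045,0,0,0,1]]]' --force 30

```text
clock: 17.18
position: [0.5865, 0.1799, -0.0111]
ee_rot: [1.757, 2.604, 0.001]
force: [-1.2, -0.9, 4.5]
width: 0.3
gripper_force: 30.0
```

```bash
python3 -c "
from h import *
go((.5692,-.2067,.06,.049))"
```

```text
t 17.18 pos [ 0.5865  0.1799 -0.0111] tilt [ 0.001  0.    -1.   ] q7 -0.4
shift [-0.352  -0.1607 -0.0711] wz -1.236
```

Call:
jog_arm --motion '[[[0,0,-0.04,0,0,0,1],[0,0,-0.08,0,0,0,1],[-0.352,-0.161,-0.085,0,0,-1.236,1],[-0.352,-0.161,-0.085,0,0,-1.236,1],[-0.352,-0.161,-0.085,0,0,-1.236,1],[-0.352,-0.161,-0.085,0,0,-1.236,1],[-0.352,-0.161,-0.085,0,0,-1.236,1],[-0.352,-0.161,-0.085,0,0,-1.236,1],[-0.352,-0.161,-0.085,0,0,-1.236,1],[-0.352,-0.161,-0.085,0,0,-1.236,1]]]'

```text
clock: 18.02
position: [0.5705, -0.1554, 0.0727]
ee_rot: [0.284, 3.129, -0.001]
force: [2.4, 0.1, -1.8]
width: 0.299
gripper_force: 30.0
```

```bash
python3 -c "
from h import *
go((.5692,-.2067,.015,.049))"
```

```text
t 18.02 pos [ 0.5705 -0.1554  0.0727] tilt [ 0. -0. -1.] q7 1.07
shift [-0.0079 -0.0507  0.0577] wz -0.23
```

Call:
jog_arm --motion '[[[-0.008,-0.047,0,0,0,-0.22,1],[-0.008,-0.047,0.005,0,0,-0.22,1],[-0.008,-0.047,0.02,0,0,-0.22,1],[-0.008,-0.047,0.04,0,0,-0.22,1],[-0.008,-0.047,0.053,0,0,-0.22,1],[-0.008,-0.047,0.057,0,0,-0.22,1],[-0.008,-0.047,0.057,0,0,-0.22,1]]]'

```text
clock: 18.6
position: [0.5693, -0.1997, 0.0142]
ee_rot: [0.053, -3.139, -0.001]
force: [-0.3, -0.0, -2.1]
width: 0.299
gripper_force: 30.0
```

```bash
python3 -c "
from h import *
go((.5692,-.2067,-.001,.049))"
```

```text
t 18.6 pos [ 0.5693 -0.1997  0.0142] tilt [-0.002  0.001 -1.   ] q7 1.28
shift [ 0.0003 -0.007   0.0152] wz -0.015
```

Call:
jog_arm --motion '[[[0,-0.006,0,0,0,-0.015,1],[0,-0.006,0.005,0,0,-0.015,1],[0,-0.006,0.009,0,0,-0.015,1],[0,-0.006,0.012,0,0,-0.015,1],[0,-0.006,0.014,0,0,-0.015,1],[0,-0.006,0.015,0,0,-0.015,1],[0,-0.006,0.015,0,0,-0.015,1]]]'

```text
clock: 19.18
position: [0.5703, -0.2067, 0.0003]
ee_rot: [0.075, -3.14, -0.0]
force: [0.8, 0.2, -2.5]
width: 0.301
gripper_force: 30.0
```

Call:
jog_arm --motion '[[[0,0,0.001,0,0,0,1],[0,0,0.002,0,0,0,1],[0,0,0.003,0,0,0,1],[0,0,0.003,0,0,0,1]]]'

```text
clock: 19.52
position: [0.5706, -0.2068, -0.0011]
ee_rot: [-0.075, 3.14, -0.002]
force: [-5.7, 0.5, 13.2]
width: 0.304
gripper_force: 30.0
```

Call:
jog_arm --motion '[[[0,0,0,0,0,0,0.12],[0,0,0,0,0,0,0.12],[0,0,0,0,0,0,0.12],[0,0,-0.02,0,0,0,0.12],[0,0,-0.05,0,0,0,0.12],[0,0,-0.09,0,0,0,0.12]]]'

```text
clock: 20.02
position: [0.5685, -0.2065, 0.0861]
ee_rot: [0.076, -3.136, -0.003]
force: [1.6, -1.0, -0.2]
width: 0.434
gripper_force: 0.0
```

```bash
python3 -c "
from h import *
go((.4724,.3135,.08,1.62))"; python3 shot.py top t7.png 90 100 420 270
```

```text
t 20.02 pos [ 0.5685 -0.2065  0.0861] tilt [-0.005  0.002 -1.   ] q7 1.37
shift [0.0709 0.5241 0.0074] wz 1.57
{'width': 0.4344219308261117, 'gripper_force': 0.0, 'force': array([ 1.55842431, -0.98055767, -0.22990185])}
```

View pics/t7.png

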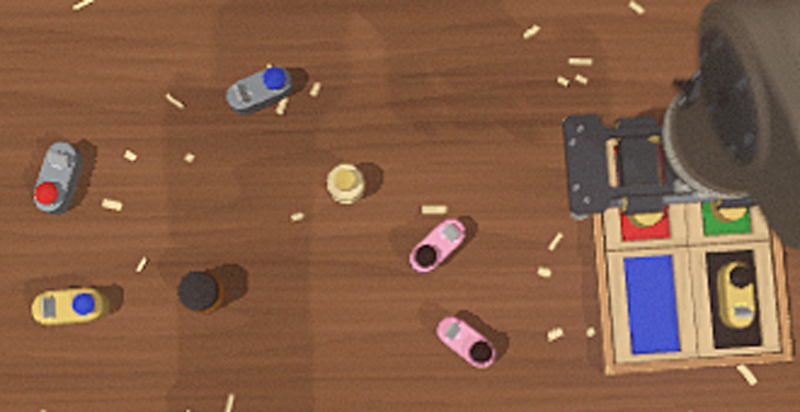

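Black, red and green are in their wells, and the steel planes haven't moved. Blue sits at about pixel (118,226) in the full image, and I'll fetch it next.

Call:
jog_arm --motion '[[[0.071,0.524,0.007,0,0,1.57,-0.2],[0.071,0.524,0.007,0,0,1.57,-0.2],[0.071,0.524,0.007,0,0,1.57,-0.2],[0.071,0.524,0.007,0,0,1.57,-0.2],[0.071,0.524,0.007,0,0,1.57,-0.2],[0.071,0.524,0.007,0,0,1.57,-0.2],[0.071,0.524,0.007,0,0,1.57,-0.2],[0.071,0.524,0.007,0,0,1.57,-0.2],[0.071,0.524,0.007,0,0,1.57,-0.2],[0.071,0.524,0.007,0,0,1.57,-0.2]]]'

```text
clock: 20.9
position: [0.4951, 0.201, 0.082]
ee_rot: [1.769, 2.596, 0.001]
force: [0.5, 0.6, -1.2]
width: 0.603
gripper_force: 0.0
```

```bash
python3 -c "
from h import *
go((.4724,.3135,.04,1.62))"
```

```text
t 20.9 pos [0.4951 0.201  0.082 ] tilt [ 0.001  0.    -1.   ] q7 -0.46
shift [0.113 0.02  0.042] wz 0.325
```

Call:
jog_arm --motion '[[[0.108,0.019,0.01,0,0,0.315,-0.2],[0.108,0.019,0.02,0,0,0.315,-0.2],[0.108,0.019,0.042,0,0,0.315,-0.2],[0.108,0.019,0.042,0,0,0.315,-0.2],[0.108,0.019,0.042,0,0,0.315,-0.2],[0.108,0.019,0.042,0,0,0.315,-0.2]]]'

```text
clock: 21.4
position: [0.473, 0.3061, 0.0397]
ee_rot: [2.146, 2.294, -0.001]
force: [0.1, -0.0, 0.2]
width: 0.601
gripper_force: 0.0
```

```bash
python3 -c "
from h import *
go((.4724,.3135,-.013,1.62))"
```

```text
t 21.4 pos [0.473  0.3061 0.0397] tilt [-0.    -0.001 -1.   ] q7 -0.94
shift [ 0.0075 -0.0001  0.0527] wz 0.017
```

Call:
jog_arm --motion '[[[0.007,0,0,0,0,0.015,-0.2],[0.007,0,0.025,0,0,0.015,-0.2],[0.007,0,0.043,0,0,0.015,-0.2],[0.007,0,0.052,0,0,0.015,-0.2],[0.007,0,0.052,0,0,0.015,-0.2],[0.007,0,0.052,0,0,0.015,1],[0.007,0,0.052,0,0,0.015,1],[0.007,0,0.052,0,0,0.015,1],[0.007,0,0.052,0,0,0.015,1],[0.007,0,0.052,0,0,0.015,1]]]' --force 30

```text
clock: 22.23
position: [0.473, 0.3137, -0.0113]
ee_rot: [2.165, 2.276, 0.002]
force: [-1.0, -1.3, 4.8]
width: 0.3
gripper_force: 29.8
```

```bash
python3 -c "
from h import *
go((.4669,-.2118,.08,.049))"
```

```text
t 22.23 pos [ 0.473   0.3137 -0.0113] tilt [ 0.001  0.001 -1.   ] q7 -1.01
shift [-0.5245 -0.0325 -0.0916] wz -1.569
```

Call:
jog_arm --motion '[[[0,0,-0.04,0,0,0,1],[0,0,-0.08,0,0,0,1],[-0.525,-0.033,-0.092,0,0,-1.569,1],[-0.525,-0.033,-0.092,0,0,-1.569,1],[-0.525,-0.033,-0.092,0,0,-1.569,1],[-0.525,-0.033,-0.092,0,0,-1.569,1],[-0.525,-0.033,-0.092,0,0,-1.569,1],[-0.525,-0.033,-0.092,0,0,-1.569,1],[-0.525,-0.033,-0.092,0,0,-1.569,1],[-0.525,-0.033,-0.092,0,0,-1.569,1]]]'

```text
clock: 23.07
position: [0.4685, -0.0128, 0.0757]
ee_rot: [0.841, 3.027, -0.001]
force: [1.4, -0.2, -2.1]
width: 0.304
gripper_force: 29.8
```

```bash
python3 -c "
from h import *
go((.4669,-.2118,.05,.049))"
```

```text
t 23.07 pos [ 0.4685 -0.0128  0.0757] tilt [ 0.    -0.001 -1.   ] q7 0.49
shift [-0.1013 -0.1713  0.0258] wz -0.591
```

Call:
jog_arm --motion '[[[-0.1,-0.168,0,0,0,-0.58,1],[-0.1,-0.168,0,0,0,-0.58,1],[-0.1,-0.168,0,0,0,-0.58,1],[-0.1,-0.168,0,0,0,-0.58,1],[-0.1,-0.168,0,0,0,-0.58,1],[-0.1,-0.168,0.02,0,0,-0.58,1],[-0.1,-0.168,0.04,0,0,-0.58,1],[-0.1,-0.168,0.055,0,0,-0.58,1],[-0.1,-0.168,0.06,0,0,-0.58,1],[-0.1,-0.168,0.06,0,0,-0.58,1]]]'

```text
clock: 23.9
position: [0.4659, -0.206, 0.0145]
ee_rot: [0.051, -3.139, -0.001]
force: [-0.4, 0.2, -1.1]
width: 0.3
gripper_force: 29.8
```

```bash
python3 -c "
from h import *
go((.4669,-.2118,-.001,.049))"
```

```text
t 23.9 pos [ 0.4659 -0.206   0.0145] tilt [-0.002  0.001 -1.   ] q7 1.29
shift [-0.0009 -0.0059  0.0155] wz -0.017
```

Call:
jog_arm --motion '[[[0,-0.005,0,0,0,-0.015,1],[0,-0.005,0.005,0,0,-0.015,1],[0,-0.005,0.009,0,0,-0.015,1],[0,-0.005,0.012,0,0,-0.015,1],[0,-0.005,0.014,0,0,-0.015,1],[0,-0.005,0.015,0,0,-0.015,1],[0,-0.005,0.015,0,0,-0.015,1]]]'

```text
clock: 24.48
position: [0.4669, -0.2111, 0.0003]
ee_rot: [0.074, -3.14, -0.0]
force: [1.4, 0.5, -1.0]
width: 0.303
gripper_force: 29.8
```

Call:
jog_arm --motion '[[[0,0,0.001,0,0,0,1],[0,0,0.002,0,0,0,1],[0,0,0.003,0,0,0,1],[0,0,0.003,0,0,0,1]]]'

```text
clock: 24.82
position: [0.4672, -0.2112, -0.0013]
ee_rot: [-0.075, 3.141, -0.002]
force: [-5.9, -0.1, 18.3]
width: 0.303
gripper_force: 29.9
```

The plane is on the felt. I'll release it, then rise and back away toward the bench.

Call:
jog_arm --motion '[[[0,0,0,0,0,0,0.12],[0,0,0,0,0,0,0.12],[0,0,0,0,0,0,0.12],[0,0,-0.02,0,0,0,0.12],[0,0,-0.05,0,0,0,0.12],[0,0,-0.09,0,0,0,0.12],[0,0,-0.13,0,0,0,0.12],[0,0.04,-0.16,0,0,0,0.12],[0,0.08,-0.18,0,0,0,0.12],[0,0.12,-0.2,0,0,0,0.12]]]'

```text
clock: 25.65
position: [0.462, -0.1033, 0.1923]
ee_rot: [-0.071, 3.14, -0.0]
force: [0.8, 1.2, 0.3]
width: 0.44
gripper_force: 0.0
```

Call:
jog_arm --motion '[[[0,0.04,0,0,0,0,0.12],[0,0.08,0,0,0,0,0.12],[0,0.12,0,0,0,0,0.12],[0,0.16,0,0,0,0,0.12],[0,0.2,0,0,0,0,0.12],[0,0.24,0,0,0,0,0.12],[0,0.24,0,0,0,0,0.12],[0,0.24,0,0,0,0,0.12]]]'

```text
clock: 26.32
position: [0.4499, 0.1388, 0.1912]
ee_rot: [-0.084, 3.14, 0.001]
force: [0.2, -0.5, 0.5]
width: 0.438
gripper_force: 0.0
```

Run:
```python
from h import *
a=get_image("side")[130:230,270:400]; b=get_image("top")[130:270,300:440]
a=cv2.resize(a,(400,308),interpolation=cv2.INTER_CUBIC); b=cv2.resize(b,(308,308),interpolation=cv2.INTER_CUBIC)
cv2.imwrite("pics/end.png",np.hstack([a,b])[:,:,::-1])
```

```text
(no output)
```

View pics/end.png

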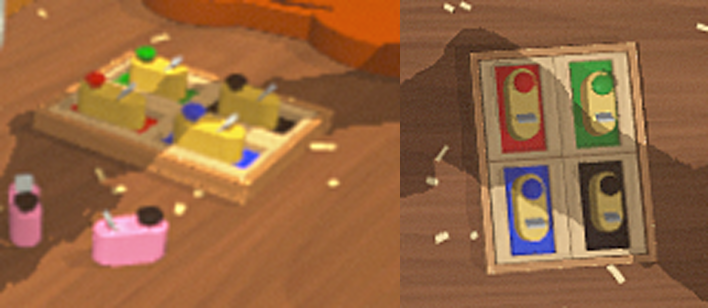

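All four planes are upright and lengthwise on the felt of their own colour. In the right-hand panel red is at about (521,103), green (600,102), blue (530,209) and black (605,204).

```bash
python3 -c "
from cell import *
print(sign_off())"
```

```text
the job is handed in; nothing more can be done
None
```

I handed the job in at about 26 s: the last pictures show all four brass planes upright in their matching wells, I steered clear of the steel and pink look-alikes, and sign-off gave no verdict.

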